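# Probe a bracket's weld seam and log it on the tally counter

### The arm

A 6-joint arm with a two-finger parallel gripper is mounted at the origin on the work surface. World frame = base frame: x ahead of the robot, y to its left, z up, the work surface at z = 0. Lengths are in m, angles in degrees, forces in N, time in s.
With the tool pointing down it reaches from about 0.4 to 0.825 m from the base axis. Payload 7 kg.
Tool frame: the origin (TCP) lies midway between the tips of the shut fingers; the grasp point (between the pads) lies ctrl.grasp_offset behind it (ctrl.grasp_offset is the distance from the TCP to the grasp point, in m); z points along the fingers, y is the line along which they close (so a half turn about z gives the same grasp; the last joint's range is limited). The gripper opens to 88 mm and grips with 3 to 60 N. Pads are 19 mm wide; open, the fingers measure 130 mm over their backs; the gripper's body (78 mm by 193 mm) begins 47 mm behind the grasp point.
Start: joints at [-55.17, 20.546, 0.682, 0, -70.136, -16.507], TCP at [0.212, -0.641, 0.227] pointing down, gripper open.
Joint ranges: [-176.03, 176.03], [-82.01, 121.73], [-58.28, 71.71], [-173.87, 95.51], [-174.79, -0.11], [-173.66, 173.66]. Speed limits (degrees/s): [136.94, 136.94, 172.46, 180, 180, 180].

### API

Orientations are given as [roll, pitch, yaw] about the fixed x, y, z axes, in that order (R = Rz(yaw) Ry(pitch) Rx(roll)).
In Python, from plant import ctrl gives the robot as it stands. The module is installed in compiled form; this text tells all that it offers.
- The arm moves only by the tool send_rows, never from a script. Its argument "increments" is a list that holds one entry, the list of rows, each a list of 4 numbers: the shift along the world's x, y, z normalised to -1 to 1, where 1 is 0.2 m, then the turn about the world's z normalised to -1 to 1, where 1 is 1.5 rad. In form: [[[x, y, z, roll], ...]]. A call has 1 to 12 rows; each row is the pose to reach, as a shift and turn from the pose commanded when the call began; what a row does not reach only later rows make up. A row lasts 1/8 s, in which the tool goes at most 62.5 mm and 10.7 degrees, less where a joint would pass 70% of its speed; a pose out of reach is approached as far as the arm can. A call with a number of a shift or a turn outside -1 to 1 is refused whole. A call with a gripper value outside its range is refused whole. "jaw" is the opening, from 0 (shut) to 1 (fully open), set as the call begins (left out, the last holds). The fingers move at their own pace and stop on an object; the grip force is fixed at half the most. Time passes only in rows, so rows that repeat a pose let the fingers close. It gives the time, the measured TCP pose, the force, the opening and the grip force at its end, in the units of the state.
- ctrl.get_obs(): the state, without advancing time (a new reading comes with each control period).
- ctrl.snapshot(name): name is "scene" or "top" or "wrist"; returns the picture (420x560x3 uint8, red, green, blue); there is no depth.
- ctrl.calibration(name): a dict with "mtx" (3x3 intrinsics, pixels), "eye" and "attitude" of the camera in the world. Camera axes: x right, y up, looking along -z (the intrinsics and any distortion apply to the point x, -y, -z); pixel columns grow to the right and rows downward; lengths in m; the calibration is good to about 2 mm. A picture is of the moment at which its call begins: read the wrist's pose just before it. calibration takes no time and is no camera call; for the wrist camera it gives the pose at the moment of the call.
- ctrl.close_job(): hands the job in; it is judged then, once.
Trained networks look in the newest picture that a camera, given by its name, has taken for a name from the list of things; names that differ only in an ending like _2 or _b are one class to them, and where a whole thing is asked for, a point or a joint stands for the part that bears it (a point fixed in the world has none). Each returns a list of dicts, best first, with "conf" (0 to 1); they miss things now and then, are a little off and sometimes report something else, mostly with a low value. They report only what shows in the picture. A call takes as long as a camera call. They do not tell look-alikes from the thing itself.
- ctrl.trace(thing, camera): "mask" (420x560 bool, what is visible of it) and "bbox" ([left, top, right, bottom] in pixels, round what is visible of it).
- ctrl.spot_point(thing, camera): "pixel" ([row, column] in pixels: a listed point, or the origin of a listed thing).
The state is a dict: "clock": time; "joint_pos": joint angles; "qvel": joint speeds; "tau": joint torques, N m; "tool_pos": TCP position; "orientation": TCP orientation; "force": force on the tool from outside, world axes, zero at the start; "moment": the same for the moment, N m; "opening": finger opening in m; "gripper_force": force on a finger pad.
Only numpy, scipy, OpenCV 4.12 (cv2) and the standard library are available. Lean on these libraries where they do the work, as an engineer would, in place of code of your own. Each camera call takes 0.05 s, during which the arm holds its last target. There are 200 camera calls.

### The job

Take the seam probe from its rest and, with the probe sloping tip-down into the corner at about 35 to 40 degrees below level, guide its ball tip slowly (about 3 cm/s) and gently along the whole inner weld seam of the clamped bracket, from the robot's left end to its right end. Lay the probe back on its rest as it was, then log the bracket: swing the tally counter's sprung lever all the way to its stop, keep it there a moment, and release it so that it springs home. Leave the other things on the bench where they are.

Things in the scene. Friction and masses are not known exactly. Their poses are not given: they have to be found in the camera images.
- probe: seam probe: black handle 110 x 26 x 26 mm, then an 80 mm steel neck (8 mm thick) ending in a 12 mm ball; 160 g. Origin: the handle's centre, on its axis; x points along the probe to the tip, z up. It starts level in the rest, origin 53 mm above the bench, tip away from the robot. Grip it across the handle's middle, between the saddles (68 mm clear along the handle)
- probe_tip (a point): centre of the probe's ball tip (ball 12 mm across), 135 mm from the handle's centre along the probe's x
- rest: fixed aluminium rest: base 120 (x) x 80 x 8 mm, two saddles 12 mm long at x = +40 and -40 mm, seats 40 mm above the bench, between cheeks 44 mm apart and 12 mm high. Origin on the bench under its centre. The probe lies along its x axis, probe origin at (0, 0, 53 mm), tip to +x
- bracket: fixed T-bracket: base x -110 to 20, y -100 to 100 mm, 10 thick; upright 150 long (y), its -x face (towards the robot) at x = 0, top 60 mm above bench. Seam: corner of base and that face, x = 0, z = 10, y = +75 (robot's left) to -75 mm; bead under 4 mm. Clamps 32 mm high at y = +-83 to +-117, x = -21 to -49 mm. Origin on bench below that face, mid length. Press well under 30 N
- seam0 (a point): point of the seam path at the left end (bracket frame x = -6, y = 60, z = 16 mm): where the ball's centre is when the ball lies in the corner touching both plates
- seam1 (a point): point of the seam path at a quarter of the way (bracket frame x = -6, y = 30, z = 16 mm): where the ball's centre is when the ball lies in the corner touching both plates
- seam2 (a point): point of the seam path at the middle (bracket frame x = -6, y = 0, z = 16 mm): where the ball's centre is when the ball lies in the corner touching both plates
- seam3 (a point): point of the seam path at three quarters of the way (bracket frame x = -6, y = -30, z = 16 mm): where the ball's centre is when the ball lies in the corner touching both plates
- seam4 (a point): point of the seam path at the right end (bracket frame x = -6, y = -60, z = 16 mm): where the ball's centre is when the ball lies in the corner touching both plates
- tally: fixed bench tally counter: grey box 110 (x, from -70 to 40 mm) x 90 x 68 mm high on a 120 x 100 mm foot, row of plain white number drums on its +x face. Origin on the bench; its x axis points away from the robot
- tally_pivot (a point): axis of the lever's vertical pivot (tally frame x = -30, y = 0 mm), at the underside of the lever, 75 mm above the bench
- tally_lever (a joint): swing of the lever in rad about its vertical pivot, counter-clockwise from above: 0 = home, 0.95 = at its stop; logs within 0.08 of the stop. A spring pulls it home (1.6 N at the post at home, 5 N at the stop). At value q the arm points at angle q - 0.475 from the tally's x axis, towards its y: the post swings from the robot's right to its left
- lever_post (a point): top centre of the lever's upright black post, 16 mm across, standing 100 mm from the pivot axis; the post is free from 81 mm (top of the flat arm) to 127 mm above the bench
- ring_a: welded ring frame, 140 mm across, of 10 mm round bar, lying flat; bystander, leave alone
- ring_b: second welded ring frame like ring_a; bystander, leave alone
- hammer: hammer lying flat at the robot's right; bystander, leave alone
- wrench: steel wrench lying flat; bystander, leave alone
- brush: brush lying flat; bystander, leave alone
- can: upright can, 66 mm across, 150 mm tall; bystander, leave alone
- tube: square steel tube offcut 80 x 40 x 40 mm, lying; bystander, leave alone
- magnet: grey welding magnet block 60 x 45 x 25 mm; bystander, leave alone
Not all that is in view belongs to the job. Of the things shaped like the probe, the black one is meant.

How it is judged:
By the outcome, as a careful person would: the job done as asked, in the order asked, and still so for the second after the job is handed in, with the robot touching nothing.
It also fails if it takes over 70 s, if anything falls off the work surface, if the arm or the gripper's body presses on something with over 40 N, if the wrist force passes 120 N, or if a joint passes its speed limit or range.

## Working session

There is one attempt and no reset: what is moved stays moved. The work goes in short steps, Python scripts to look and compute and a tool call to move; the robot and the scene stay as the last step left them, time stands still between calls to the robot, and variables do not carry over. Pictures are saved under pics/ and viewed, at most 10 in all, crops included, and the job is handed in when it is done.

Besides the shell and the picture viewer there is one more tool, called after ">>>" by a JSON object that holds its "method" and its "body". send_rows: Moves the arm, as the interface text tells. Its arguments: {"type":"object","properties":{"increments":{"type":"array"},"jaw":{"type":"number"}},"required":["increments"]}

```bash
mkdir -p pics; cat > h.py <<'E'
import numpy as np, cv2
from plant import ctrl
def save(n,im): cv2.imwrite('pics/'+n+'.png',cv2.cvtColor(im,cv2.COLOR_RGB2BGR))
def ray(px,c):  # px=[row,col]
    K=np.array(c['mtx'])
    d=np.linalg.inv(K)@[px[1],px[0],1]; d=np.array([d[0],-d[1],-d[2]])
    A=np.array(c['attitude'],float)
    if A.shape!=(3,3):
        from scipy.spatial.transform import Rotation as R
        A=R.from_euler('xyz',A,degrees=True).as_matrix()
    return np.array(c['eye']),A@d
def at_z(px,c,z):
    e,d=ray(px,c); return e+d*(z-e[2])/d[2]
E
python3 - <<'E'
from h import *
print(ctrl.get_obs(), ctrl.grasp_offset)
for n in ['scene','top','wrist']:
    c=ctrl.calibration(n); print(n,c); save(n,ctrl.snapshot(n))
T={'probe':.053,'probe_tip':.053,'rest':0,'bracket':0,'seam0':.016,'seam2':.016,'seam4':.016,'tally':0,'tally_pivot':.075,'lever_post':.127,'can':.0,'ring_a':.005,'hammer':.01,'magnet':.012,'tube':.02,'wrench':.005,'brush':.01}
for cam in ['top','scene']:
  c=ctrl.calibration(cam)
  for t,z in T.items():
    r=ctrl.spot_point(t,cam)
    print(cam,t,[(np.round(q['pixel']).tolist(),round(q['conf'],2),at_z(q['pixel'],c,z)[:2].round(3).tolist()) for q in r[:3]])
E
```

```text
{'clock': 0.0, 'joint_pos': array([-5.51682561e+01,  2.05925920e+01,  6.34748273e-01, -1.85975496e-02,
       -7.01347088e+01, -1.65075468e+01]), 'qvel': array([ 0.05940288,  0.02133028,  0.02044031, -0.11270513, -0.00946874,
       -0.10253865]), 'tau': array([ 2.59520284e-04, -5.82711554e+01,  2.93058801e+01,  6.99719220e+00,
        7.02770718e-03, -1.38980645e-04]), 'tool_pos': array([ 0.21204575, -0.64033426,  0.22562181]), 'orientation': array([ 1.79906294e+02, -9.53814113e-03, -1.61682129e+02]), 'force': array([-0.17825495,  0.29951048,  0.03995395]), 'moment': array([-0.03782783,  0.07132345, -0.00833608]), 'gripper_force': 0.0, 'opening': 0.08777335416883174} 0.0188
scene {'mtx': array([[447.06881005,   0.        , 284.38058425],
       [  0.        , 447.06881005, 215.7515603 ],
       [  0.        ,   0.        ,   1.        ]]), 'eye': array([ 0.8172185 , -0.51679022,  1.16825041]), 'attitude': array([30.82246854, -0.33333419, 30.67296458])}
top {'mtx': array([[545.01961004,   0.        , 275.41597643],
       [  0.        , 545.01961004, 204.36013924],
       [  0.      
[... 2801 characters left out ...]
([269.0, 295.0], 0.9, [0.586, -0.056]), ([240.0, 304.0], 0.81, [0.564, 0.039])]
scene tally [([158.0, 328.0], 0.85, [0.478, 0.35])]
scene tally_pivot [([140.0, 322.0], 0.81, [0.448, 0.349])]
scene lever_post [([149.0, 339.0], 0.72, [0.527, 0.303])]
scene can [([120.0, 352.0], 0.56, [0.474, 0.541])]
scene ring_a [([252.0, 370.0], 0.91, [0.742, 0.107]), ([333.0, 331.0], 0.79, [0.756, -0.163]), ([182.0, 266.0], 0.74, [0.357, 0.16])]
scene hammer [([383.0, 134.0], 0.56, [0.396, -0.521])]
scene magnet [([185.0, 269.0], 0.55, [0.371, 0.153])]
scene tube [([264.0, 209.0], 0.7, [0.372, -0.167])]
scene wrench [([185.0, 387.0], 0.61, [0.69, 0.35])]
scene brush [([391.0, 265.0], 0.87, [0.684, -0.372])]
```

View pics/scene.png

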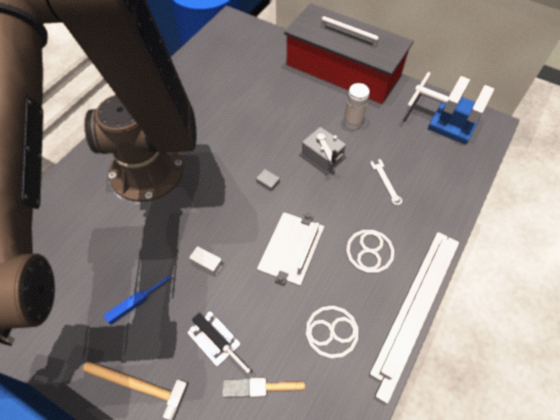

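View pics/top.png

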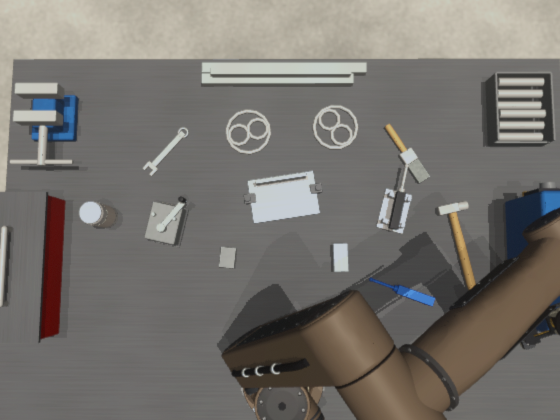

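```bash
cat >> h.py <<'E'
E
python3 - <<'E'
from h import *
t=cv2.imread('pics/top.png'); s=cv2.imread('pics/scene.png')
f=lambda im,r,c,h,w,k: cv2.resize(im[r:r+h,c:c+w],(w*k,h*k),interpolation=cv2.INTER_CUBIC)
a=np.hstack([f(t,160,360,60,80,5),f(t,190,130,60,80,5)])
b=np.hstack([f(s,300,180,60,80,5),f(s,120,290,60,80,5)])
cv2.imwrite('pics/crop.png',np.vstack([a,b]))
cv2.imwrite('pics/brk.png',np.vstack([f(t,160,235,70,100,6)]))
ctrl.snapshot('top');ct=ctrl.calibration('top')
for n in ['probe','rest','bracket','tally']:
    for q in ctrl.trace(n,'top')[:2]:
        m=q['mask'].astype(np.uint8)
        cs,_=cv2.findContours(m,0,2); c=max(cs,key=cv2.contourArea)
        r=cv2.minAreaRect(c); print(n,round(q['conf'],2),np.round(q['bbox']),m.sum(),cv2.boxPoints(r).round(1).tolist())
E
```

```text
probe 0.74 [391. 166. 407. 230.] 451 [[387.79998779296875, 228.6999969482422], [399.5, 174.0], [409.5, 176.1999969482422], [397.79998779296875, 230.8000030517578]]
rest 0.75 [ 79. 202. 121. 227.] 833 [[76.4000015258789, 221.60000610351562], [82.19999694824219, 198.10000610351562], [120.4000015258789, 207.60000610351562], [114.5, 231.10000610351562]]
rest 0.73 [378. 189. 409. 234.] 612 [[377.0, 227.39999389648438], [384.1000061035156, 188.60000610351562], [394.79998779296875, 190.5], [387.79998779296875, 229.3000030517578]]
bracket 0.7 [243. 172. 321. 223.] 3000 [[241.10000610351562, 181.39999389648438], [318.5, 169.5], [325.0, 212.1999969482422], [247.6999969482422, 224.10000610351562]]
bracket 0.4 [143. 195. 190. 244.] 1478 [[143.1999969482422, 238.8000030517578], [155.8000030517578, 190.39999389648438], [190.89999389648438, 199.60000610351562], [178.1999969482422, 247.89999389648438]]
tally 0.65 [146. 201. 190. 252.] 1553 [[143.10000610351562, 239.10000610351562], [154.10000610351562, 191.3000030517578], [190.6999969482422, 199.8000030517578], [179.6999969482422, 247.60000610351562]]
```

View pics/crop.png

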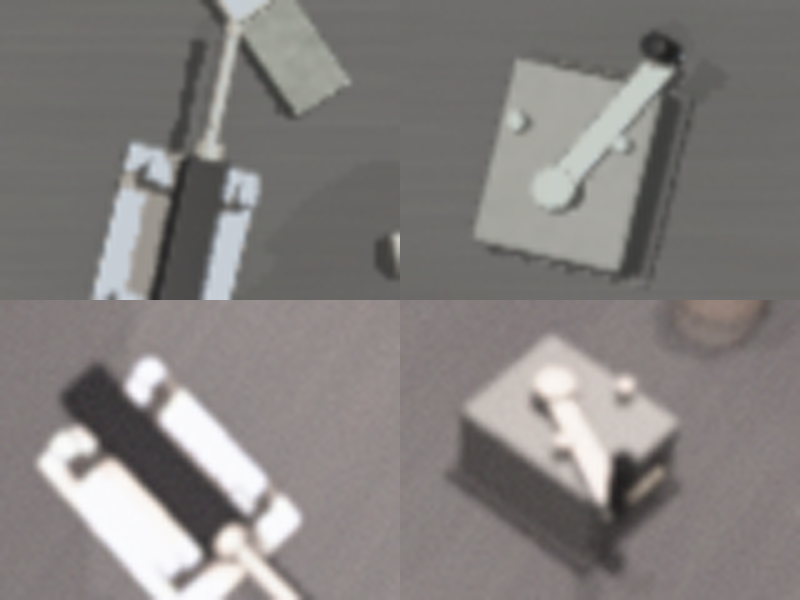

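View pics/brk.png

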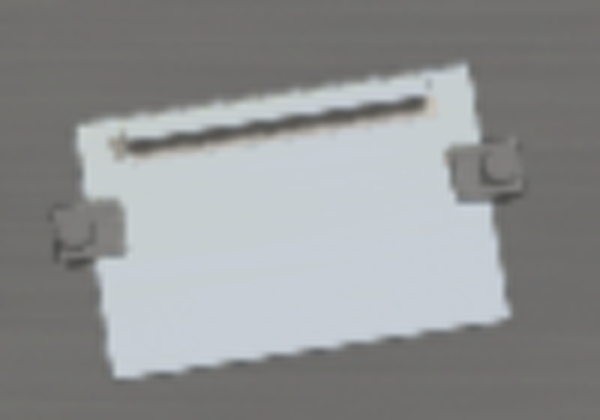

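Candidates shaped like the probe: the blue-handled one at top (row 294, col 411), loose on the bench, and the black one in the rest at top (210, 398), scene (331, 211). The close crop shows the black handle between the white saddles, so I choose that one. The lever post is at top (199, 181).

>>> {"method": "send_rows", "body": {"increments": [[[0.5,0.5,0.1,-0.2],[0.9,1.0,0.1,-0.376],[0.9,1.0,0.1,-0.376],[0.9,1.0,0.1,-0.376],[0.9,1.0,0.1,-0.376],[0.9,1.0,0.1,-0.376]]], "jaw": 1}}

```text
clock: 2.85
tool_pos: [0.3937, -0.4393, 0.2471]
orientation: [-180.0, 0.1, 166.2]
force: [0.4, 0.2, 0.2]
opening: 0.0876
gripper_force: 0.0
```

>>> {"method": "send_rows", "body": {"increments": [[[0.2,0.3,0,0],[0.3,0.55,0,0],[0.3,0.55,0,0],[0.3,0.55,0,0],[0.3,0.55,0,0]]]}}

```text
clock: 3.48
tool_pos: [0.4515, -0.3319, 0.2465]
orientation: [-180.0, -0.0, 165.9]
force: [0.4, -0.4, 0.5]
opening: 0.0877
gripper_force: 0.0
```

```bash
python3 - <<'E'
from h import *
o=ctrl.get_obs(); print(o['clock'],o['tool_pos'],o['orientation'],o['joint_pos'].round(1))
c=ctrl.calibration('wrist'); im=ctrl.snapshot('wrist'); save('w1',im)
for n,z in [('probe',.053),('probe_tip',.053),('rest',0),('brush',.01)]:
    print(n,[(np.round(q['pixel']).tolist(),round(q['conf'],2),at_z(q['pixel'],c,z)[:2].round(4).tolist()) for q in ctrl.spot_point(n,'wrist')[:3]])
for n in ['probe','brush']:
  q=ctrl.trace(n,'wrist')[0]; m=q['mask'].astype(np.uint8); r=cv2.minAreaRect(max(cv2.findContours(m,0,2)[0],key=cv2.contourArea)); print(n,q['conf'],q['bbox'],cv2.boxPoints(r).round())
# dark handle segmentation
g=im.max(2)<70
save('w1m',np.dstack([(g*255).astype(np.uint8)]*3))
# top view seam, tally from this moment
ct=ctrl.calibration('top'); save('top2',ctrl.snapshot('top'))
for n,z in [('seam0',.016),('tally_pivot',.075),('lever_post',.127),('tally',0),('bracket',0)]:
    print(n,[(np.round(q['pixel'],1).tolist(),round(q['conf'],2),at_z(q['pixel'],ct,z)[:2].round(3).tolist()) for q in ctrl.spot_point(n,'top')[:5]])
E
```

```text
3.475 [ 0.45150788 -0.33193177  0.24645779] [-1.79994386e+02 -1.58741439e-02  1.65913129e+02] [-16.3   9.1 -12.2   0.  -68.7 -87.8]
probe [([222.0, 289.0], 0.9, [0.4977, -0.3308]), ([55.0, 402.0], 0.29, [0.3607, -0.187])]
probe_tip [([10.0, 310.0], 0.76, [0.3026, -0.2642])]
rest [([210.0, 289.0], 0.98, [0.5021, -0.3297])]
brush [([328.0, 292.0], 0.61, [0.6648, -0.3656])]
probe 0.82 [274.8, 169.7, 304.7, 302.8] [[275. 169.]
 [301. 169.]
 [303. 302.]
 [277. 302.]]
brush 0.78 [230.5, 281.0, 338.8, 363.3] [[261. 339.]
 [270. 319.]
 [342. 352.]
 [333. 372.]]
seam0 [([185.1, 269.5], 0.96, [0.573, 0.04]), ([187.4, 262.7], 0.94, [0.566, 0.061]), ([182.0, 303.5], 0.92, [0.583, -0.061]), ([182.3, 280.3], 0.64, [0.582, 0.008]), ([182.0, 289.3], 0.57, [0.583, -0.019])]
tally_pivot [([223.1, 163.1], 0.73, [0.453, 0.344])]
lever_post [([200.1, 181.7], 0.8, [0.514, 0.282])]
tally [([219.1, 171.1], 0.94, [0.471, 0.337]), ([243.4, 459.9], 0.21, [0.402, -0.527])]
bracket [([182.3, 280.1], 0.58, [0.584, 0.009])]
```

View pics/w1.png

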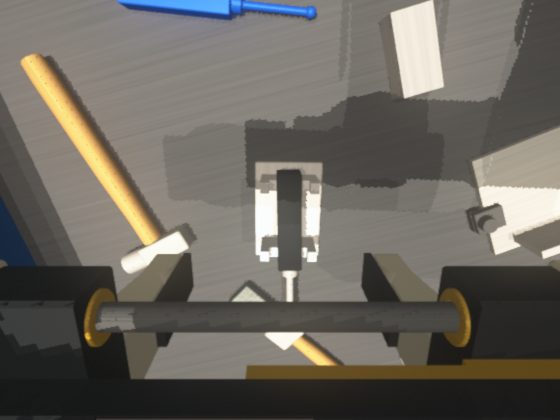

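```bash
python3 - <<'E'
from h import *
c=ctrl.calibration('wrist')
im=cv2.imread('pics/w1.png'); g=im.max(2)
for r in (166,168,170,172,174,264,267,270,273): print(r,g[r,262:320:3])
P=[]
for r in range(175,262,3):
    row=g[r,262:320]<55
    k=np.flatnonzero(row)
    if len(k): 
        run=max(np.split(k,np.flatnonzero(np.diff(k)>1)+1),key=len)
        if 14<len(run)<30: a,b=at_z([r,262+run[0]-.5],c,.066),at_z([r,262+run[-1]+.5],c,.066); P.append(((a+b)/2)[:2].tolist()+[np.linalg.norm(a-b)])
P=np.array(P); print(P[::4].round(4))
v=cv2.fitLine(P[:,:2].astype(np.float32),cv2.DIST_HUBER,0,.01,.01).ravel(); print(v,np.degrees(np.arctan2(v[1],v[0])))
for r in (168,170,269,271): print(at_z([r,289],c,.066))
E
```

```text
166 [180 178 175 180 179 176 178 175 171 177 174 173 170 167 173 171 175 170
 170 171]
168 [181 177 176 180 179 174 169 144 142 152 141 146 138 147 172 172 176 170
 170 171]
170 [181 178 176 181 179  95  68  61  62  61  61  56  59 141 158 171 175 171
 170 171]
172 [181 177 175 179 179  68  56  54  54  54  53  52  51 120 148 171 174 170
 170 172]
174 [142 134 142 145 143  64  57  57  56  56  56  56  55  99 134 148 150 153
 166 171]
264 [142 141 142 141 142 129  81  81  81  80  79  79  78 100 141 139 141 140
 133 126]
267 [143 143 142 140 139 124  81  80  81  81  80  80  79  98 137 137 136 137
 138 135]
270 [138 137 139 140 141 138  91 121 145 149 140 118  94 126 139 138 138 138
 140 141]
273 [140 140 140 143 141 138 137 219 249 251 245 214 119 140 140 140 140 139
 138 137]
[]Traceback (most recent call last):
  File "<stdin>", line 13, in <module>
IndexError: too many indices for array: array is 1-dimensional, but 2 were indexed
```

```bash
python3 - <<'E'
from h import *
c=ctrl.calibration('wrist'); print(c['eye'])
g=cv2.imread('pics/w1.png').max(2)
P=[]
for r in range(175,266,3):
    k=np.flatnonzero(g[r,262:320]<98)
    if len(k): 
        run=max(np.split(k,np.flatnonzero(np.diff(k)>1)+1),key=len)
        a,b=at_z([r,262+run[0]-.5],c,.066),at_z([r,262+run[-1]+.5],c,.066); P.append(((a+b)/2)[:2].tolist()+[np.linalg.norm(a-b)])
P=np.array(P); print(P[::4].round(4))
P=P[(P[:,2]>.022)&(P[:,2]<.03)]
v=cv2.fitLine(P[:,:2].astype(np.float32),cv2.DIST_HUBER,0,.01,.01).ravel(); print(len(P),v,np.degrees(np.arctan2(v[1],v[0])))
for r in (169,269.5): print(at_z([r,289],c,.066))
E
```

```text
[ 0.371061   -0.3107122   0.40561405]
[[ 0.4446 -0.3173  0.0264]
 [ 0.4569 -0.3197  0.0256]
 [ 0.4694 -0.3227  0.0238]
 [ 0.4821 -0.3257  0.0241]
 [ 0.4953 -0.3283  0.0233]
 [ 0.5085 -0.332   0.0247]
 [ 0.5223 -0.3347  0.0239]
 [ 0.5361 -0.3385  0.0253]]
31 [ 0.9745544  -0.22415105  0.49076205 -0.32748044] -12.95296
[ 0.43878019 -0.31538624  0.066     ]
[ 0.54859585 -0.34151609  0.066     ]
```

>>> {"method": "send_rows", "body": {"increments": [[[0.21,0.016,-0.2,0.01],[0.21,0.016,-0.5,0.01],[0.21,0.016,-0.75,0.01],[0.21,0.016,-0.75,0.01],[0.21,0.016,-0.75,0.01]]]}}

```text
clock: 4.75
tool_pos: [0.4954, -0.3282, 0.0985]
orientation: [-179.9, 0.1, 166.9]
force: [-0.1, 0.0, 1.6]
opening: 0.0874
gripper_force: 0.0
```

>>> {"method": "send_rows", "body": {"increments": [[[0,0,-0.15,0],[0,0,-0.27,0],[0,0,-0.31,0],[0,0,-0.31,0]]]}}

```text
clock: 5.25
tool_pos: [0.4952, -0.328, 0.0361]
orientation: [-180.0, 0.1, 166.9]
force: [0.2, -0.2, 0.5]
opening: 0.0878
gripper_force: 0.0
```

>>> {"method": "send_rows", "body": {"increments": [[[0,0,0,0],[0,0,0,0],[0,0,0,0],[0,0,0,0],[0,0,0,0],[0,0,0,0]]], "jaw": 0.1}}

```text
clock: 6.0
tool_pos: [0.4941, -0.3275, 0.0345]
orientation: [180.0, -0.0, 166.9]
force: [-0.9, -0.4, -0.7]
opening: 0.0331
gripper_force: 0.0
```

>>> {"method": "send_rows", "body": {"increments": [[[0,0,0,0],[0,0,0,0],[0,0,0,0],[0,0,0,0]]]}}

```text
clock: 6.5
tool_pos: [0.4941, -0.3276, 0.0345]
orientation: [180.0, -0.0, 166.9]
force: [0.2, -0.9, -0.8]
opening: 0.0259
gripper_force: 30.0
```

>>> {"method": "send_rows", "body": {"increments": [[[0,0,0.1,0],[0,0,0.3,0],[0,0,0.5,0],[0,0,0.7,0],[0,0,0.7,0],[0,0,0.7,0]]]}}

```text
clock: 7.25
tool_pos: [0.4935, -0.3271, 0.1738]
orientation: [180.0, -0.1, 166.8]
force: [0.7, 1.1, -2.4]
opening: 0.0258
gripper_force: 30.0
```

```bash
python3 - <<'E'
from h import *
o=ctrl.get_obs(); print(o)
save('w2',ctrl.snapshot('wrist')); s=ctrl.snapshot('scene'); save('s2',s)
for cam in ('wrist','scene','top'):
  if cam=='top': save('t2',ctrl.snapshot('top'))
  c=ctrl.calibration(cam)
  for n in ['probe','probe_tip']: print(cam,n,[(np.round(q['pixel'],1).tolist(),round(q['conf'],2)) for q in ctrl.spot_point(n,cam)[:3]])
a=cv2.resize(s[230:420,100:320],(880,760))[:600,:800]; w=cv2.imread('pics/w2.png')
cv2.imwrite('pics/c2.png',cv2.cvtColor(a,cv2.COLOR_RGB2BGR))
cv2.imwrite('pics/c2.png',np.hstack([cv2.resize(w[150:420,200:400],(400,540)),cv2.resize(cv2.cvtColor(s[200:380,150:283],cv2.COLOR_RGB2BGR),(400,540))]))
E
```

```text
{'clock': 7.25, 'joint_pos': array([-1.46629725e+01,  1.51149313e+01, -1.42949581e+01, -4.66167116e-02,
       -6.06477578e+01, -8.84699770e+01]), 'qvel': array([-0.06921039,  1.08565761, -0.76190744, -0.02891482, -0.01477209,
       -0.00382342]), 'tau': array([ 2.95083399e-02, -5.13255858e+01,  2.89132941e+01,  7.01311067e+00,
       -4.65728680e-02,  9.49686982e-04]), 'tool_pos': array([ 0.49353927, -0.3271165 ,  0.17375813]), 'orientation': array([ 1.79957866e+02, -5.65504706e-02,  1.66844200e+02]), 'force': array([ 0.65461091,  1.05193355, -2.36134318]), 'moment': array([-0.000125  ,  0.01494396,  0.0150582 ]), 'gripper_force': 29.99731868505478, 'opening': 0.025790673405096307}
wrist probe [([295.7, 277.5], 0.96)]
wrist probe_tip []
scene probe [([315.4, 201.2], 0.95), ([307.1, 125.8], 0.91)]
scene probe_tip [([351.5, 241.5], 0.9), ([137.8, 321.5], 0.48), ([234.6, 313.2], 0.31)]
top probe [([294.0, 413.7], 0.98), ([203.7, 407.4], 0.62), ([226.4, 159.6], 0.49)]
top probe_tip [([280.2, 370.8], 0.61)]
```

View pics/c2.png

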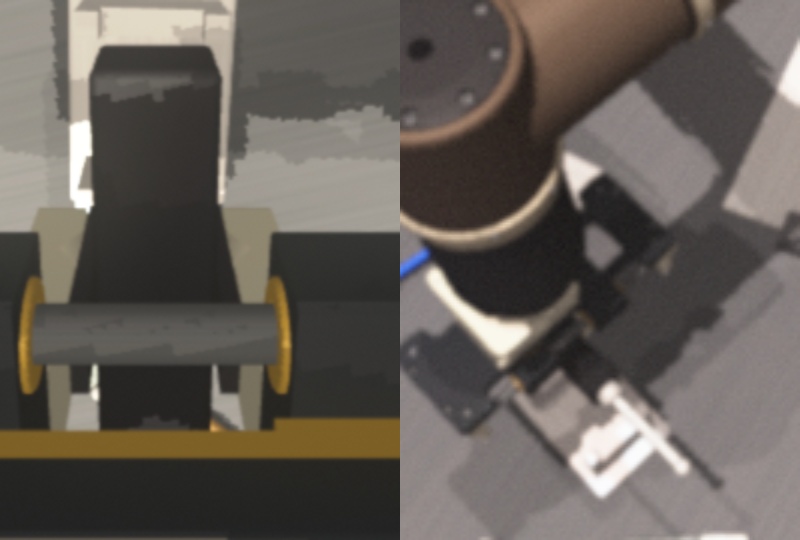

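```bash
cat >> h.py <<'E'
def proj(p,c):
    from scipy.spatial.transform import Rotation as R
    A=R.from_euler('xyz',c['attitude'],degrees=True).as_matrix()
    q=A.T@(np.array(p)-c['eye']); K=c['mtx']
    return np.array([K[1,2]-K[1,1]*q[1]/-q[2], K[0,2]+K[0,0]*q[0]/-q[2]])
def tipof(slope,o=None,d=.135):
    o=o or ctrl.get_obs(); y=np.radians(o['orientation'][2]+180); s=np.radians(slope)
    return o['tool_pos']+[d*np.cos(s)*np.cos(y),d*np.cos(s)*np.sin(y),ctrl.grasp_offset-d*np.sin(s)]
def show(name,pts,cam,things):
    c=ctrl.calibration(cam)
    for n,z in things:
        print(cam,n,[(np.round(q['pixel'],1).tolist(),round(q['conf'],2),at_z(q['pixel'],c,z)[:2].round(4).tolist()) for q in ctrl.spot_point(n,cam)[:5]])
E
python3 - <<'E'
from h import *
c=ctrl.calibration('scene')
for s in (-10,0,5,10,20,37): print(s,proj(tipof(s),c).round(1))
E
```

```text
-10 [351.7 241. ]
0 [355.1 242.5]
5 [356.3 242.8]
10 [357.1 242.7]
20 [357.6 241.6]
37 [355.4 237.1]
```

>>> {"method": "send_rows", "body": {"increments": [[[0,0.15,0.15,0],[0.05,0.4,0.3,0],[0.1,0.7,0.38,0],[0.18,1.0,0.38,0],[0.18,1.0,0.38,0]]]}}

```text
clock: 8.32
tool_pos: [0.5312, -0.1239, 0.2509]
orientation: [179.9, 0.1, 167.1]
force: [-0.6, -0.7, -2.7]
opening: 0.0259
gripper_force: 30.0
```

>>> {"method": "send_rows", "body": {"increments": [[[0,0.25,0,0],[0,0.5,0,0],[0,0.6,0,0],[0,0.6,0,0],[0,0.6,0,0]]]}}

```text
clock: 8.95
tool_pos: [0.5301, -0.0083, 0.2505]
orientation: [-180.0, -0.0, 166.9]
force: [0.3, -0.1, -1.0]
opening: 0.0261
gripper_force: 30.0
```

```bash
python3 - <<'E'
from h import *
o=ctrl.get_obs(); print(o['clock'],o['tool_pos'],o['orientation'][2])
save('w3',ctrl.snapshot('wrist'))
show(0,0,'wrist',[('seam0',.016),('bracket',0),('tally_pivot',.075),('lever_post',.127),('tally',0)])
q=ctrl.trace('bracket','wrist'); print([(x['conf'],x['bbox']) for x in q])
E
```

```text
8.95 [ 0.53009497 -0.00827791  0.25046463] 166.85066222789496
wrist seam0 [([201.8, 321.9], 0.92, [0.5752, 0.0359]), ([193.0, 342.9], 0.79, [0.5701, 0.0624]), ([228.3, 251.8], 0.69, [0.589, -0.0548]), ([214.4, 296.3], 0.66, [0.5838, 0.0025]), ([206.3, 22.5], 0.32, [0.4981, -0.3179])]
wrist bracket [([209.2, 299.8], 0.7, [0.5835, 0.0079])]
wrist tally_pivot [([207.4, 23.2], 0.71, [0.492, -0.2685])]
wrist lever_post []
wrist tally []
[(0.6, [188.7, 95.9, 384.9, 252.7])]
```

View pics/w3.png

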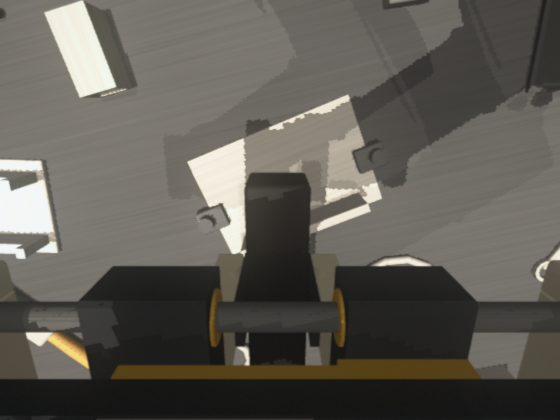

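```bash
python3 - <<'E'
from h import *
c=ctrl.calibration('wrist'); g=cv2.cvtColor(cv2.imread('pics/w3.png'),6)
p=np.array([[[349,96]],[[188.5,161.5]]],np.float32)
q=cv2.cornerSubPix(g,p.copy(),(6,6),(-1,-1),(3,50,.01)).reshape(-1,2); print(q)
L,Rr=[at_z([v,u],c,.010)[:2] for u,v in q]; d=L-Rr; print(L,Rr,np.linalg.norm(d)); 
yaw=np.degrees(np.arctan2(-d[0],d[1])); x=np.array([np.cos(np.radians(yaw)),np.sin(np.radians(yaw))])
print(yaw,(L+Rr)/2+.11*x)
# tally from top2
ct=ctrl.calibration('top'); g=cv2.imread('pics/top2.png')
cv2.imwrite('pics/tl.png',cv2.resize(g[185:255,135:205],(560,560),interpolation=cv2.INTER_CUBIC))
# bracket corners via top: predicted
o=(L+Rr)/2+.11*x; y=np.array([-x[1],x[0]])
for bx,by in((-.11,.1),(-.11,-.1),(.02,.1),(.02,-.1)): print(proj([*(o+bx*x+by*y),.01],ct).round(1))
E
```

```text
[[349.05643  94.78296]
 [186.62018 161.4197 ]]
[0.46224719 0.08953852] [ 0.49213098 -0.10906085] 0.2008351320120093
8.557251639384896 [0.58596453 0.00660657]
[222.1 253. ]
[212.4 319.2]
[179.5 247. ]
[170.  312.7]
```

View pics/tl.png

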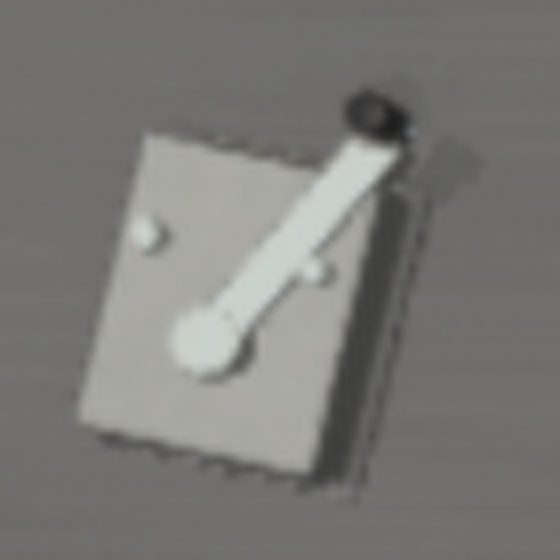

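```bash
python3 - <<'E'
from h import *
c=ctrl.calibration('top')
f=lambda x,y,z: at_z([185+y/8,135+x/8],c,z)[:2]
FL,BL,BR=f(147,133,.068),f(80,425,.068),f(318,470,.068); post=f(375,108,.127); piv=f(207,342,.084)
print(FL,BL,BR,np.linalg.norm(FL-BL),np.linalg.norm(BL-BR),np.degrees(np.arctan2(*(FL-BL)[::-1])),np.degrees(np.arctan2(*(BL-BR)[::-1]))-90)
print('post',post,'piv',piv,np.linalg.norm(post-piv),np.degrees(np.arctan2(*(post-piv)[::-1])))
a=np.radians(-13.3); X=np.array([np.cos(a),np.sin(a)]);Y=np.array([-X[1],X[0]])
for n,p,b in (('FL',FL,(.04,.045)),('BL',BL,(-.07,.045)),('BR',BR,(-.07,-.045)),('piv',piv,(-.03,0)),('post',post,(.059,-.0457))): print(n,p-b[0]*X-b[1]*Y)
E
```

```text
[0.51608735 0.37577084] [0.4101097  0.39678865] [0.39436821 0.31033402] 0.10804171000656551 0.08787604045964945 -11.217516655088826 -10.319258361119452
post [0.51841909 0.28170885] piv [0.43920362 0.34806068] 0.10333274238230285 -39.94995101618731
FL [0.46680796 0.34117978]
BL [0.46787998 0.33689212]
BR [0.47284297 0.33802359]
piv [0.46839899 0.34115919]
post [0.4715148  0.33975606]
```

>>> {"method": "send_rows", "body": {"increments": [[[-0.03,0.05,0,0.11],[-0.06,0.11,0,0.22],[-0.09,0.18,0,0.33],[-0.12,0.25,-0.05,0.44],[-0.15,0.32,-0.12,0.55],[-0.18,0.39,-0.2,0.66],[-0.21,0.46,-0.3,0.77],[-0.24,0.53,-0.4,0.88],[-0.27,0.575,-0.5,1.0],[-0.27,0.575,-0.5,1.0]]]}}

```text
clock: 10.55
tool_pos: [0.4751, 0.1072, 0.1494]
orientation: [179.9, -0.1, -107.2]
force: [0.4, -0.6, -1.4]
opening: 0.026
gripper_force: 30.0
```

>>> {"method": "send_rows", "body": {"increments": [[[0,0,-0.15,0.061],[0,0,-0.3,0.061],[0,0,-0.45,0.061],[0,0,-0.55,0.061],[0,0,-0.56,0.061],[0,0,-0.56,0.061]]]}}

```text
clock: 11.3
tool_pos: [0.4771, 0.1076, 0.0395]
orientation: [-179.9, 0.0, -102.0]
force: [0.1, 0.3, -1.6]
opening: 0.0257
gripper_force: 30.0
```

```bash
python3 - <<'E'
from h import *
o=ctrl.get_obs(); print(o['clock'],o['tool_pos'],o['orientation'][2],o['force'])
c=ctrl.calibration('scene'); s=ctrl.snapshot('scene'); save('s4',s); t=ctrl.snapshot('top'); save('t4',t)
show(0,0,'scene',[('probe_tip',.058),('lever_post',.127),('tally_pivot',.075)])
show(0,0,'top',[('probe_tip',.058),('lever_post',.127),('tally_pivot',.075)])
for k in (-5,0,5): print(k,tipof(k),proj(tipof(k),c),proj(tipof(k),ctrl.calibration('top')))
f=lambda im,r,cc: cv2.resize(cv2.cvtColor(im[r:r+90,cc:cc+90],4),(400,400),interpolation=cv2.INTER_CUBIC)
cv2.imwrite('pics/c4.png',np.hstack([f(s,120,280),f(t,180,140)]))
E
```

```text
11.3 [0.47710183 0.10761946 0.03953603] -102.03635550406169 [ 0.10809592  0.25469877 -1.55605215]
scene probe_tip [([171.4, 319.9], 0.71, [0.4976, 0.2489]), ([282.5, 168.7], 0.68, [0.3267, -0.2783])]
scene lever_post [([150.6, 337.1], 0.56, [0.525, 0.2951])]
scene tally_pivot [([138.5, 321.4], 0.82, [0.4451, 0.3536]), ([249.7, 304.8], 0.22, [0.5926, -0.0166])]
top probe_tip [([280.9, 370.7], 0.91, [0.2917, -0.2518])]
top lever_post [([198.6, 178.1], 0.54, [0.5181, 0.2923]), ([255.4, 338.3], 0.52, [0.3626, -0.1532])]
top tally_pivot [([223.2, 159.3], 0.8, [0.4529, 0.355]), ([188.7, 259.2], 0.33, [0.554, 0.0684]), ([217.0, 105.9], 0.33, [0.4701, 0.5102])]
-5 [0.50420176 0.23914563 0.06951954] [172.27482869 320.56982184] [205.82190573 200.15083169]
0 [0.50430815 0.23964821 0.05775351] [174.46439622 320.38886037] [206.21666291 200.60349636]
5 [0.50420176 0.23914563 0.04598749] [176.81994121 319.99523057] [206.6790399  201.38948507]
```

View pics/c4.png

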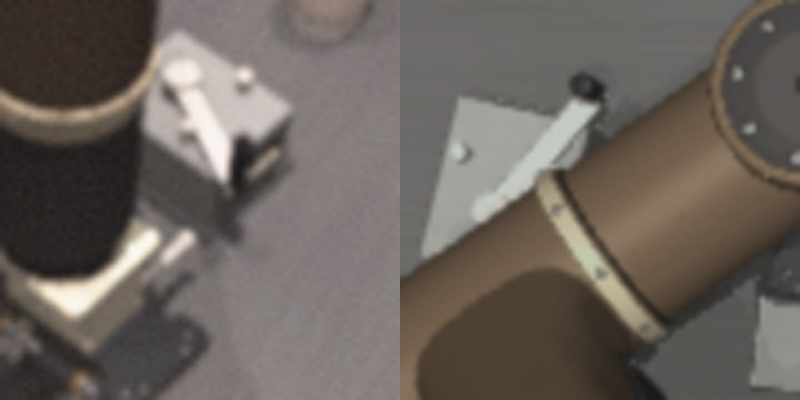

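```bash
python3 - <<'E'
from h import *
c=ctrl.calibration('scene');ct=ctrl.calibration('top')
def tri(a,b):
    e1,d1=ray(a,c);e2,d2=ray(b,ct); M=np.c_[d1,-d2]; s=np.linalg.lstsq(M,e2-e1,rcond=None)[0]; p,q=e1+s[0]*d1,e2+s[1]*d2; return (p+q)/2,np.linalg.norm(p-q)
S=lambda x,y:[120+y/4.444,280+x/4.444]; T=lambda x,y:[185+y/8,135+x/8]
for n,a,b in (('post',S(243,140),T(372,103)),('piv',S(182,73),T(207,340)),('FL top',S(291,104),T(147,133)),('BLtop',S(180,33),T(80,425))): print(n,*tri(a,b))
E
```

```text
post [0.52081194 0.28266267 0.13281998] 0.00325717114868905
piv [0.44190318 0.34908952 0.08679025] 0.00535298251651029
FL top [0.51738507 0.37608258 0.07186217] 0.004178060413184418
BLtop [0.41341891 0.40045272 0.0628841 ] 0.007590259497507594
```

>>> {"method": "send_rows", "body": {"increments": [[[0.02,0.09,0,0],[0.04,0.19,0,0],[0.06,0.29,0,0],[0.082,0.384,0,0],[0.082,0.384,0,0],[0.082,0.384,0,0]]]}}

```text
clock: 12.45
tool_pos: [0.4922, 0.1843, 0.0383]
orientation: [180.0, -0.0, -101.9]
force: [-0.8, -0.9, -2.2]
opening: 0.0263
gripper_force: 30.0
```

>>> {"method": "send_rows", "body": {"increments": [[[0,0,0.04,0],[0,0,0.07,0],[0,0,0.1,0],[0,0,0.13,0],[0,0,0.16,0],[0,0,0.19,0],[0,0,0.19,0]]]}}

```text
clock: 13.32
tool_pos: [0.4924, 0.184, 0.077]
orientation: [180.0, -0.0, -101.9]
force: [-0.8, -0.7, -2.7]
opening: 0.0258
gripper_force: 30.0
```

```bash
python3 - <<'E'
from h import *
o=ctrl.get_obs(); print(o['clock'],o['tool_pos'],o['orientation'],o['force'],o['moment'])
s=ctrl.snapshot('scene'); save('s5',s)
show(0,0,'scene',[('probe_tip',.07),('lever_post',.127)])
cv2.imwrite('pics/c5.png',cv2.resize(cv2.cvtColor(s[110:200,270:370],4),(600,540),interpolation=cv2.INTER_CUBIC))
E
```

```text
13.325 [0.49237011 0.1840265  0.07695988] [ 1.79994534e+02 -1.05951240e-02 -1.01938062e+02] [-0.84050636 -0.74213944 -2.74946747] [-0.24952888  0.33376055  0.0334247 ]
scene probe_tip [([280.7, 163.9], 0.64, [0.3181, -0.2834])]
scene lever_post [([147.8, 336.5], 0.52, [0.5185, 0.3037]), ([382.6, 130.5], 0.33, [0.4325, -0.5241])]
```

>>> {"method": "send_rows", "body": {"increments": [[[0,0,0.03,0],[0,0,0.06,0],[0,0,0.09,0],[0,0,0.12,0],[0,0,0.15,0],[0,0,0.18,0],[0,0,0.21,0],[0,0,0.232,0],[0,0,0.232,0]]]}}

```text
clock: 14.6
tool_pos: [0.4929, 0.1843, 0.1236]
orientation: [-180.0, 0.0, -101.9]
force: [-1.2, -1.0, -2.0]
opening: 0.0261
gripper_force: 30.0
```

```bash
python3 - <<'E'
from h import *
o=ctrl.get_obs(); print(o['clock'],o['tool_pos'],o['orientation'],o['force'],o['moment'])
s=ctrl.snapshot('scene'); save('s6',s)
show(0,0,'scene',[('probe_tip',.06),('lever_post',.127),('probe',.14)])
c=ctrl.calibration('scene')
for k in (0,10,20,30,37,42): print(k,proj(tipof(k),c).round(1))
w=ctrl.snapshot('wrist'); save('w6',w); c=ctrl.calibration('wrist')
show(0,0,'wrist',[('probe_tip',.06),('probe',.14)])
q=ctrl.trace('probe','wrist'); print([(x['conf'],x['bbox'],int(x['mask'].sum())) for x in q])
for k in (0,20,30,37,42): print(k,proj(tipof(k,d=-.055),c).round(1),proj(tipof(k),c).round(1))
E
```

```text
14.6 [0.49292901 0.18427532 0.12355643] [-1.79954227e+02  3.04393932e-02 -1.01944082e+02] [-1.15027326 -1.03902061 -1.96484871] [-0.56643479  0.48097878  0.0360384 ]
scene probe_tip [([281.2, 166.0], 0.97, [0.3192, -0.2795])]
scene lever_post [([180.7, 268.4], 0.67, [0.4072, 0.0972])]
scene probe [([306.9, 125.8], 0.74, [0.3141, -0.3975]), ([168.3, 310.3], 0.42, [0.4924, 0.1879])]
0 [142.  339.6]
10 [147.5 338.3]
20 [153.4 336.3]
30 [159.7 333.5]
37 [164.1 331.2]
42 [167.3 329.4]
wrist probe_tip [([361.3, 277.2], 0.92, [0.5165, 0.2968])]
wrist probe [([285.5, 277.3], 0.92, [0.4925, 0.1839])]
[(0.67, [238.3, 190.8, 316.1, 362.3], 8750)]
0 [172.1 277. ] [490.5 277.1]
20 [191.3 277. ] [411.5 277.1]
30 [209. 277.] [377.  277.1]
37 [224.6 277. ] [354.3 277.1]
42 [237.3 277. ] [338.7 277.1]
```

```bash
cat >> h.py <<'E'
def rear(k,o,up=.013):
    y=np.radians(o['orientation'][2]+180); s=np.radians(k)
    h=-.055*np.cos(s)+up*np.sin(s); v=.055*np.sin(s)+up*np.cos(s)
    return o['tool_pos']+[h*np.cos(y),h*np.sin(y),ctrl.grasp_offset+v]
E
python3 - <<'E'
from h import *
o=ctrl.get_obs(); c=ctrl.calibration('wrist')
for k in (30,33,36,39,42): print(k,[proj(rear(k,o,u),c)[0].round(1) for u in(.013,-.013)],proj(tipof(k),c)[0].round(1))
g=cv2.imread('pics/w6.png')[:,277].max(1); print(g[170:300:2]); print(g[330:400:2])
E
```

```text
30 [np.float64(238.9), np.float64(183.1)] 377.0
33 [np.float64(247.5), np.float64(187.4)] 367.1
36 [np.float64(256.5), np.float64(192.2)] 357.5
39 [np.float64(265.9), np.float64(197.5)] 348.0
42 [np.float64(275.5), np.float64(203.3)] 338.7
[96 97 86 59 58 58 58 58 58 55 43 31 33 33 32 33 33 31 31 30 31 30 30 30
 28 29 29 29 29 29 29 29 29 27 29 27 28 32 41 49 43 29 26 27 28 26 27 28
 27 20 19 18 19 19 21 19 20 19 20 21 21 20 22 21 22]
[ 48  36  25  25  25  25  26  27  45 113 115 115 115 111  89  76  74  65
  76  78  78  78  78  78  69  24  23  22  23  20  21  22  20  21  20]
```

>>> {"method": "send_rows", "body": {"increments": [[[0,0,0.02,0],[0,0,0.04,0],[0,0,0.045,0],[0,0,0.045,0]]]}}

```text
clock: 15.5
tool_pos: [0.4926, 0.1842, 0.1321]
orientation: [-180.0, 0.0, -101.9]
force: [-1.2, -0.7, -4.2]
opening: 0.026
gripper_force: 30.0
```

```bash
cat >> h.py <<'E'
def slope():
    from scipy.optimize import brentq
    o=ctrl.get_obs(); c=ctrl.calibration('wrist'); w=ctrl.snapshot('wrist')
    print(o['clock'],o['tool_pos'].round(4),o['orientation'].round(1),o['force'].round(1))
    for q in ctrl.spot_point('probe_tip','wrist')[:2]: print('tip',q['conf'],q['pixel'],[round(k,1) for k in range(0,60) if abs(proj(tipof(k,o),c)[0]-q['pixel'][0])<2.5])
    for q in ctrl.trace('probe','wrist')[:2]: print('rear',q['conf'],q['bbox'],[k for k in range(-5,60) if abs(proj(rear(k,o,-.013),c)[0]-q['bbox'][1])<1.5])
    return w,o,c
E
python3 -c "
from h import *
w,o,c=slope(); save('w7',w); print(w[186:206,277].max(1))"
```

```text
15.5 [0.4926 0.1842 0.1321] [-180.     0.  -101.9] [-1.2 -0.7 -4.2]
tip 0.95 [352.6, 279.3] [37, 38]
[58 57 55 50 49 48 48 49 43 30 32 33 33 33 32 33 31 31 31 32]
```

>>> {"method": "send_rows", "body": {"increments": [[[0,0,-0.05,0],[0,0,-0.085,0],[-0.03,-0.12,-0.085,0],[-0.06,-0.28,-0.085,0],[-0.09,-0.42,-0.085,0],[-0.104,-0.489,-0.03,0],[-0.104,-0.489,0.1,0],[-0.104,-0.489,0.1,0]]]}}

```text
clock: 16.65
tool_pos: [0.4734, 0.0869, 0.1545]
orientation: [-179.8, 0.2, -101.9]
force: [0.0, -0.4, -2.2]
opening: 0.0262
gripper_force: 30.0
```

>>> {"method": "send_rows", "body": {"increments": [[[0,0,0,-0.11],[-0.02,-0.03,0,-0.22],[-0.03,-0.06,0,-0.33],[-0.04,-0.09,0,-0.44],[-0.05,-0.12,0,-0.55],[-0.06,-0.15,-0.05,-0.66],[-0.077,-0.166,-0.12,-0.77],[-0.077,-0.166,-0.2,-0.809],[-0.077,-0.166,-0.2,-0.809]]]}}

```text
clock: 17.77
tool_pos: [0.4555, 0.0528, 0.1109]
orientation: [-180.0, -0.1, -171.5]
force: [-0.1, 0.1, -1.6]
opening: 0.026
gripper_force: 30.0
```

```bash
python3 -c "
from h import *
w,o,c=slope(); save('w8',w); print(w[186:206,277].max(1))
show(0,0,'wrist',[('seam0',.016),('bracket',0)])
s=ctrl.snapshot('scene'); save('s8',s)
show(0,0,'scene',[('probe_tip',.03),('seam0',.016),('tally_pivot',.075),('lever_post',.127)])
for k in (34,37,40): print(proj(tipof(k),ctrl.calibration('scene')),tipof(k))
"
```

```text
17.775 [0.4555 0.0528 0.1109] [-1.800e+02 -1.000e-01 -1.715e+02] [-0.1  0.1 -1.6]
tip 0.9 [353.1, 277.4] [37, 38]
rear 0.97 [236.9, 195.0, 319.1, 359.8] [38]
[82 80 79 78 80 80 79 72 55 46 49 52 50 50 51 50 51 51 51 50]
wrist seam0 [([334.3, 236.5], 0.86, [0.577, 0.0347]), ([334.5, 269.8], 0.69, [0.5727, 0.0641])]
wrist bracket []
scene probe_tip [([279.0, 165.2], 0.86, [0.2998, -0.2691]), ([224.7, 310.0], 0.49, [0.5565, 0.083])]
scene seam0 [([267.5, 295.1], 0.95, [0.5844, -0.0521]), ([257.0, 299.3], 0.91, [0.5784, -0.0178]), ([240.2, 305.7], 0.84, [0.5677, 0.0386]), ([249.3, 301.1], 0.83, [0.5708, 0.0061]), ([233.6, 312.4], 0.73, [0.5739, 0.0677])]
scene tally_pivot [([135.6, 318.8], 0.69, [0.4323, 0.36])]
scene lever_post [([149.8, 335.9], 0.79, [0.5205, 0.2959])]
[225.34591567 311.55323618] [0.567184   0.06995313 0.05552431]
[225.86277014 310.09875389] [0.56312523 0.06934365 0.04977033]
[226.30327157 308.5653624 ] [0.55877422 0.06869028 0.04423903]
```

>>> {"method": "send_rows", "body": {"increments": [[[0,0,-0.06,0],[0,0,-0.12,0],[0,0,-0.14,0],[0,0,-0.15,0],[0,0,-0.16,0],[0,0,-0.17,0],[0,0,-0.17,0]]]}}

```text
clock: 19.15
tool_pos: [0.4569, 0.0534, 0.0782]
orientation: [180.0, 0.1, -171.5]
force: [-0.8, -1.1, 2.2]
opening: 0.026
gripper_force: 30.0
```

```bash
python3 -c "
from h import *
w,o,c=slope(); print(o['moment'])"
```

```text
19.15 [0.4569 0.0534 0.0782] [ 1.800e+02  1.000e-01 -1.715e+02] [-0.8 -1.1  2.2]
tip 0.86 [359.4, 279.4] [35, 36]
rear 0.94 [238.6, 191.5, 318.0, 364.9] [35, 36]
[-0.19693752 -0.0428633  -0.05082726]
```

>>> {"method": "send_rows", "body": {"increments": [[[0.008,0.001,0,0],[0.016,0.002,0,0],[0.022,0.003,0,0],[0.022,0.003,0,0]]]}}

```text
clock: 19.8
tool_pos: [0.4603, 0.0536, 0.0778]
orientation: [-180.0, -0.1, -171.5]
force: [-4.5, 0.3, 4.8]
opening: 0.0258
gripper_force: 30.0
```

>>> {"method": "send_rows", "body": {"increments": [[[0.003,0.0005,0,0],[0.005,0.001,0,0],[0.005,0.001,0,0]]]}}

```text
clock: 20.18
tool_pos: [0.4603, 0.0534, 0.0776]
orientation: [-180.0, -0.2, -171.5]
force: [-8.2, 0.1, 7.8]
opening: 0.0256
gripper_force: 30.0
```

>>> {"method": "send_rows", "body": {"increments": [[[-0.002,-0.0185,0,0],[0.0006,-0.037,0,0],[0.0034,-0.0556,0,0],[0.0062,-0.0742,0,0],[0.009,-0.0927,0,0],[0.0118,-0.1112,0,0],[0.0146,-0.1298,0,0],[0.0174,-0.1483,0,0],[0.0202,-0.1669,0,0],[0.023,-0.1854,0,0],[0.0258,-0.2039,0,0],[0.0286,-0.2225,0,0]]]}}

```text
clock: 21.68
tool_pos: [0.467, 0.0099, 0.0776]
orientation: [180.0, -0.1, -171.4]
force: [-4.1, 4.9, 2.4]
opening: 0.0262
gripper_force: 30.1
```

>>> {"method": "send_rows", "body": {"increments": [[[0.0028,-0.0185,0,0],[0.0056,-0.037,0,0],[0.0084,-0.0556,0,0],[0.0112,-0.0742,0,0],[0.014,-0.0927,0,0],[0.0168,-0.1112,0,0],[0.0196,-0.1298,0,0],[0.0224,-0.1483,0,0],[0.0252,-0.1669,0,0],[0.028,-0.1854,0,0],[0.0308,-0.2039,0,0],[0.0336,-0.2225,0,0]]]}}

```text
clock: 23.18
tool_pos: [0.4741, -0.0352, 0.0778]
orientation: [-180.0, -0.0, -171.5]
force: [-2.0, 1.9, 0.5]
opening: 0.0255
gripper_force: 30.0
```

>>> {"method": "send_rows", "body": {"increments": [[[0.0034,-0.0185,0,0],[0.0066,-0.037,0,0],[0.0098,-0.0556,0,0],[0.013,-0.0742,0,0],[0.0162,-0.0927,0,0],[0.0194,-0.1112,0,0],[0.0226,-0.1298,0,0],[0.0258,-0.1483,0,0],[0.029,-0.1669,0,0],[0.0322,-0.1854,0,0],[0.0354,-0.2039,0,0],[0.0386,-0.2225,0,0]]]}}

```text
clock: 24.68
tool_pos: [0.4813, -0.0797, 0.0778]
orientation: [180.0, -0.1, -171.5]
force: [-5.3, 4.0, 3.1]
opening: 0.0258
gripper_force: 30.1
```

```bash
python3 -c "
from h import *
w,o,c=slope(); save('w9',w); print(o['moment'],tipof(36.3,o))
X=np.array([.9888,.1495]);Y=np.array([-.1495,.9888])
p=tipof(36.3,o)[:2]-[.586,.006]; print(p@X,p@Y)"
```

```text
24.675 [ 0.4813 -0.0797  0.0778] [ 1.800e+02 -1.000e-01 -1.715e+02] [-5.3  4.   3.1]
rear 0.56 [236.5, 193.3, 316.4, 364.7] [37]
[1.90112831 1.90541256 0.56005764] [ 0.58884915 -0.06351774  0.01665507]
-0.007575658200654262 -0.06916508514989647
```

>>> {"method": "send_rows", "body": {"increments": [[[-0.02,-0.003,0.01,0],[-0.04,-0.006,0.06,0],[-0.05,-0.007,0.2,0],[-0.03,0.03,0.36,0],[0.05,0.08,0.36,0],[0.101,0.112,0.36,0],[0.101,0.112,0.36,0],[0.101,0.112,0.3,0],[0.101,0.112,0.24,0],[0.101,0.112,0.24,0]]]}}

```text
clock: 26.08
tool_pos: [0.5007, -0.0575, 0.1242]
orientation: [-180.0, -0.2, -171.5]
force: [-1.3, -0.5, -1.9]
opening: 0.0259
gripper_force: 30.0
```

>>> {"method": "send_rows", "body": {"increments": [[[0,0,-0.04,0],[0,0,-0.08,0],[0,0,-0.12,0],[0,0,-0.16,0],[0,0,-0.2,0],[0,0,-0.24,0],[0,0,-0.28,0],[0,0,-0.31,0],[0,0,-0.34,0],[0,0,-0.36,0],[0,0,-0.36,0]]]}}

```text
clock: 27.45
tool_pos: [0.5019, -0.0571, 0.0536]
orientation: [-180.0, -0.0, -171.5]
force: [-0.4, -0.1, -0.8]
opening: 0.0258
gripper_force: 30.0
```

```bash
python3 -c "
from h import *
w,o,c=slope(); save('w10',w); print(w[150:185,277].max(1))
for k in (0,4,8,12): print(k,proj(rear(k,o,-.013),c),proj(rear(k,o,.013),c),proj(tipof(k,o),c))"
```

```text
27.45 [ 0.5019 -0.0571  0.0536] [-180.    -0.  -171.5] [-0.4 -0.1 -0.8]
rear 0.67 [241.3, 172.1, 309.3, 368.2] [18, 19, 20, 21]
[147 127 104 101 101 100  98  97  96  96  96  96  97  96  96  96  95  94
  93  88  78  57  49  48  47  47  48  48  46  46  47  46  46  45  46]
0 [165.84774238 277.64367503] [178.4423007  277.71561013] [490.29338832 277.57919646]
4 [165.73034927 277.6533732 ] [183.43976177 277.72752809] [473.18602369 277.56589741]
8 [166.25092355 277.6635211 ] [189.35341344 277.7395256 ] [456.79191938 277.55393296]
12 [167.45808118 277.67409315] [196.20055822 277.75149863] [441.0473911 277.5431637]
```

```bash
python3 -c "
from h import *
o=ctrl.get_obs(); c=ctrl.calibration('wrist')
im=cv2.imread('pics/w10.png')
for x in (262,277,292): print(x,im[164:250:2,x].max(1))
for n in ('w8','w2'): print(n,cv2.imread('pics/'+n+'.png')[164:262:2,277].max(1))
for k in (0,5,10,15,20): print(k,proj(rear(k,o,-.013),c)[0],proj(rear(k,o,.013),c)[0])"
```

```text
262 [155 154 156 139  53  49  49  49  49  49  48  48  59  67  73  74  73  73
  73  72  73  72  73  73  72  72  72  72  66  48  47  47  47  46  46  46
  45  46  46  46  45  46  47]
277 [96 95 93 78 49 47 48 46 47 46 46 47 57 65 70 71 70 71 70 70 71 70 69 69
 69 69 68 68 69 63 45 45 45 45 45 44 45 45 45 44 44 44 43]
292 [96 95 91 75 48 47 48 47 46 45 45 47 57 64 68 69 68 68 67 68 68 68 68 67
 68 68 67 68 49 46 46 46 46 45 45 46 45 45 44 46 45 46 45]
w8 [93 94 93 92 91 90 91 93 93 82 81 82 79 80 79 55 49 50 51 51 51 50 49 49
 49 51 51 51 51 52 50 50 51 50 50 51 50 51 51 47 42 41 42 41 44 45 44 42
 40]
w2 [226 226 225 222 161  63  62  62  60  60  61  74  93 106 106  95  92  90
  75  60  60  59  60  59  58  58  58  58  59  57  58  57  57  56  56  56
  56  55  55  55  55  53  54  51  50  49  49  48  47]
0 165.79802801974137 178.40786164613564
5 165.75135625712673 184.80059961845944
10 166.7207565566665 192.63262853332373
15 168.8011676014873 201.92846632881896
20 172.0856826956878 212.67823753957555
```

>>> {"method": "send_rows", "body": {"increments": [[[0,0,-0.015,0],[0,0,-0.03,0],[0,0,-0.04,0],[0,0,-0.042,0],[0,0,-0.042,0]]]}}

```text
clock: 28.22
tool_pos: [0.5021, -0.0571, 0.0455]
orientation: [-180.0, -0.0, -171.5]
force: [-1.1, -1.0, 1.9]
opening: 0.0254
gripper_force: 30.0
```

```bash
python3 -c "
from h import *
w,o,c=slope(); save('w11',w)
print(w[164:206,277].max(1)); print(w[164:206,265].max(1)); w2=cv2.imread('pics/w2.png'); print(w2[164:206,277].max(1));print(w2[164:206,265].max(1))"
```

```text
28.225 [ 0.5021 -0.0571  0.0455] [-180.    -0.  -171.5] [-1.1 -1.   1.9]
rear 0.85 [245.2, 170.9, 311.6, 365.4] [17, 18, 19, 20]
[96 96 96 96 95 93 85 59 49 48 46 47 47 47 46 46 46 47 52 58 65 72 79 84
 85 85 85 84 85 84 84 84 84 84 84 83 83 83 82 82 82 83]
[156 155 155 154 153 152 133  75  51  48  49  48  48  49  48  48  48  48
  52  59  66  73  82  87  88  87  87  88  87  88  87  87  87  87  86  86
  86  87  87  85  86  86]
[226 226 226 226 225 223 222 211 161  81  63  63  62  62  62  61  60  60
  60  61  61  68  74  83  93 101 106 108 106 102  95  92  92  91  90  87
  75  63  60  59  60  60]
[225 225 225 224 223 223 222 211 161  81  63  63  64  63  64  63  63  62
  62  61  64  69  76  84  95 103 110 106  98  96  97  97  97  96  88  67
  63  63  63  63  63  63]
```

>>> {"method": "send_rows", "body": {"increments": [[[0,0,0.15,0],[0,0,0.4,0],[0,-0.1,0.55,-0.05],[0,-0.3,0.55,-0.12],[0,-0.55,0.55,-0.2],[-0.02,-0.8,0.55,-0.2513],[-0.04,-0.9,0.55,-0.2513],[-0.04,-0.9,0.55,-0.2513]]]}}

```text
clock: 29.38
tool_pos: [0.4935, -0.2383, 0.1549]
orientation: [180.0, -0.1, 166.8]
force: [-0.2, -0.7, -1.8]
opening: 0.0257
gripper_force: 30.0
```

>>> {"method": "send_rows", "body": {"increments": [[[0,-0.2,0,0],[0,-0.4,0,0],[0,-0.452,0,0],[0,-0.452,0,0],[0,-0.452,0,0],[0,-0.452,0,0]]]}}

```text
clock: 30.12
tool_pos: [0.4944, -0.3265, 0.1558]
orientation: [180.0, 0.0, 167.0]
force: [0.2, 0.0, -1.2]
opening: 0.0259
gripper_force: 30.0
```

>>> {"method": "send_rows", "body": {"increments": [[[0,0,-0.2,0],[0,0,-0.4,0],[0,0,-0.5,0],[0,0,-0.55,0],[0,0,-0.58,0],[0,0,-0.6,0],[0,0,-0.605,0],[0,0,-0.605,0]]]}}

```text
clock: 31.12
tool_pos: [0.4949, -0.3276, 0.0359]
orientation: [-180.0, 0.1, 166.9]
force: [-0.4, 1.9, 4.3]
opening: 0.026
gripper_force: 30.0
```

>>> {"method": "send_rows", "body": {"increments": [[[0,0,-0.005,0],[0,0,-0.005,0],[0,0,-0.005,0]]]}}

```text
clock: 31.5
tool_pos: [0.4949, -0.3276, 0.0358]
orientation: [-180.0, 0.1, 167.0]
force: [-2.5, 5.1, 14.6]
opening: 0.0258
gripper_force: 30.0
```

>>> {"method": "send_rows", "body": {"increments": [[[0,0,0.006,0],[0,0,0.006,0],[0,0,0.006,0],[0,0,0.006,0],[0,0,0.006,0],[0,0,0.006,0]]], "jaw": 1}}

```text
clock: 32.25
tool_pos: [0.4941, -0.3275, 0.0347]
orientation: [-180.0, -0.0, 166.9]
force: [-0.5, 0.3, -1.0]
opening: 0.0805
gripper_force: 0.0
```

>>> {"method": "send_rows", "body": {"increments": [[[0,0,0.1,0],[0,0,0.3,0],[0,0,0.5,0],[-0.1,0,0.8,0],[-0.2,0,1.0,0],[-0.21,-0.017,1.0,0],[-0.21,-0.017,1.0,0]]]}}

```text
clock: 33.12
tool_pos: [0.4518, -0.3308, 0.2344]
orientation: [180.0, 0.0, 166.9]
force: [-0.2, -0.2, -0.4]
opening: 0.0879
gripper_force: 0.0
```

```bash
python3 - <<'E'
from h import *
o=ctrl.get_obs(); print(o['clock'],o['tool_pos'],o['orientation'][2],o['force'],o['opening'])
c=ctrl.calibration('wrist'); im=ctrl.snapshot('wrist'); save('w12',im)
show(0,0,'wrist',[('probe',.053),('rest',0)])
g=im.max(2); P=[]
for r in range(170,300,3):
    k=np.flatnonzero(g[r,255:330]<98)
    if len(k): 
        run=max(np.split(k,np.flatnonzero(np.diff(k)>1)+1),key=len)
        a,b=at_z([r,255+run[0]-.5],c,.066),at_z([r,255+run[-1]+.5],c,.066); P.append(((a+b)/2)[:2].tolist()+[np.linalg.norm(a-b)])
P=np.array(P); P=P[(P[:,2]>.022)&(P[:,2]<.03)]
v=cv2.fitLine(P[:,:2].astype(np.float32),cv2.DIST_HUBER,0,.01,.01).ravel(); print(len(P),v,np.degrees(np.arctan2(v[1],v[0])),P[0],P[-1])
col=int(round(proj([.4937,-.3283,.066],c)[1])); print(col,g[150:190:2,col],g[256:290:2,col])
save('w12c',cv2.resize(im[120:350,160:440],(784,600)[0:2]))
E
```

```text
33.125 [ 0.4518148  -0.33078062  0.2344174 ] 166.8970531048851 [-0.23059137 -0.21649563 -0.40338404] 0.08789789192108564
wrist probe [([226.7, 287.7], 0.6, [0.4982, -0.3301])]
wrist rest [([213.8, 285.5], 0.87, [0.5012, -0.3319])]
35 [ 0.9736523  -0.22803779  0.49239397 -0.3274848 ] -13.181575 [ 0.43969459 -0.31581295  0.02341236] [ 0.54842236 -0.34042003  0.02474398]
289 [ 75  74  77  78  78  77  80 137 177 178 160  90  52  54  58  59  60  62
  62  62] [ 81  82  80  79  78  78  78  78  78  77 178 251 251 251 249 250 249]
```

View pics/w12c.png

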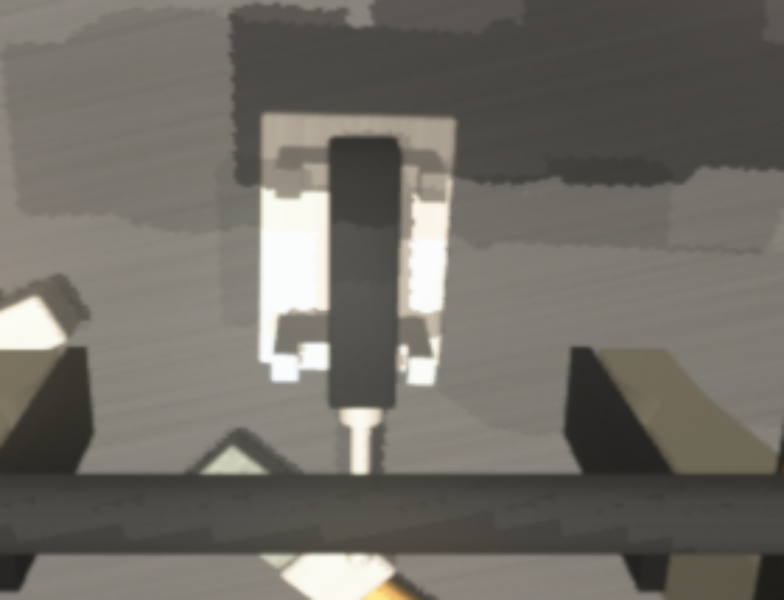

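>>> {"method": "send_rows", "body": {"increments": [[[0.02,0.15,0,0.1],[0.04,0.4,0,0.2],[0.06,0.65,0,0.3],[0.08,0.9,0,0.4],[0.1,1.0,0,0.5],[0.1,1.0,0,0.5]]], "jaw": 0}}

```text
clock: 34.02
tool_pos: [0.4724, -0.1295, 0.2339]
orientation: [180.0, -0.1, -149.9]
force: [0.5, -1.1, 0.1]
opening: 0.0331
gripper_force: 0.0
```

>>> {"method": "send_rows", "body": {"increments": [[[0.02,0.25,0,0.1],[0.04,0.5,0,0.2],[0.06,0.75,0,0.3],[0.08,0.95,0,0.4],[0.1,1.0,0,0.5],[0.1,1.0,0,0.5]]]}}

```text
clock: 34.78
tool_pos: [0.4922, 0.0692, 0.2339]
orientation: [179.9, -0.1, -107.3]
force: [0.3, -0.7, 1.0]
opening: 0.0008
gripper_force: 0.0
```

>>> {"method": "send_rows", "body": {"increments": [[[0.02,0.25,0,0.054],[0.04,0.5,0,0.054],[0.07,0.7,-0.1,0.054],[0.077,0.774,-0.3,0.054],[0.077,0.774,-0.5,0.054],[0.077,0.774,-0.65,0.054],[0.077,0.774,-0.7,0.054],[0.077,0.774,-0.7,0.054]]]}}

```text
clock: 35.78
tool_pos: [0.5078, 0.2231, 0.0946]
orientation: [180.0, -0.1, -102.7]
force: [1.1, -0.5, 0.3]
opening: 0.0007
gripper_force: 0.0
```

```bash
python3 - <<'E'
from h import *
o=ctrl.get_obs(); print(o['clock'],o['tool_pos'],o['orientation'],o['force'],o['opening'])
for cam in('scene','top','wrist'):
    save('L'+cam,ctrl.snapshot(cam)); show(0,0,cam,[('lever_post',.127),('tally_pivot',.075)])
    print(proj([.518,.282,.127],ctrl.calibration(cam)))
E
```

```text
35.775 [0.5077921  0.22309479 0.09461169] [ 1.79973893e+02 -6.25818627e-02 -1.02655089e+02] [ 1.10441107 -0.53952614  0.32610912] 0.0007439411331003963
scene lever_post []
scene tally_pivot [([137.4, 321.6], 0.58, [0.4435, 0.358])]
[152.62062412 332.98795407]
top lever_post [([214.7, 107.8], 0.64, [0.4721, 0.4879])]
top tally_pivot [([222.5, 161.2], 0.74, [0.4549, 0.3496])]
[198.64861087 181.76739325]
wrist lever_post []
wrist tally_pivot []
[409.30883419 282.07704706]
```

>>> {"method": "send_rows", "body": {"increments": [[[0.016,0.073,0,0],[0.032,0.146,0,0],[0.049,0.22,0,0],[0.065,0.293,0,0],[0.081,0.366,0,0],[0.097,0.439,0,0],[0.113,0.512,0,0],[0.13,0.586,0,0],[0.13,0.586,0,0]]]}}

```text
clock: 37.35
tool_pos: [0.5327, 0.3417, 0.094]
orientation: [179.9, -0.1, -102.4]
force: [-1.9, -3.7, -0.1]
opening: 0.0004
gripper_force: 2.3
```

>>> {"method": "send_rows", "body": {"increments": [[[0.004,0.02,0,0],[0.008,0.039,0,0],[0.008,0.039,0,0]]]}}

```text
clock: 37.72
tool_pos: [0.5339, 0.348, 0.094]
orientation: [179.9, -0.1, -102.5]
force: [-3.1, -4.4, -1.3]
opening: 0.0005
gripper_force: 2.5
```

>>> {"method": "send_rows", "body": {"increments": [[[0.0015,0.007,0,0],[0.003,0.015,0,0],[0.003,0.015,0,0]]]}}

```text
clock: 38.1
tool_pos: [0.5347, 0.3509, 0.0941]
orientation: [179.9, -0.1, -102.5]
force: [-2.5, -5.2, -0.3]
opening: 0.0006
gripper_force: 2.3
```

>>> {"method": "send_rows", "body": {"increments": [[[0.0015,0.007,0,0],[0.003,0.015,0,0],[0.003,0.015,0,0]]]}}

```text
clock: 38.48
tool_pos: [0.5355, 0.354, 0.0943]
orientation: [179.9, -0.1, -102.5]
force: [-1.6, -4.2, -1.4]
opening: 0.0002
gripper_force: 2.5
```

>>> {"method": "send_rows", "body": {"increments": [[[0.0015,0.007,0,0],[0.003,0.015,0,0],[0.003,0.015,0,0]]]}}

```text
clock: 38.85
tool_pos: [0.5353, 0.3565, 0.0942]
orientation: [179.9, -0.2, -102.5]
force: [-5.8, -6.4, 1.6]
opening: 0.0003
gripper_force: 3.8
```

>>> {"method": "send_rows", "body": {"increments": [[[0.001,0.005,0,0],[0.002,0.01,0,0],[0.002,0.01,0,0]]]}}

```text
clock: 39.22
tool_pos: [0.5351, 0.3581, 0.0941]
orientation: [179.8, -0.2, -102.5]
force: [-8.0, -6.9, 3.0]
opening: 0.0001
gripper_force: 4.8
```

>>> {"method": "send_rows", "body": {"increments": [[[0.001,0.005,0,0],[0.002,0.01,0,0],[0.002,0.01,0,0],[0.002,0.01,0,0]]]}}

```text
clock: 39.72
tool_pos: [0.535, 0.359, 0.094]
orientation: [179.8, -0.3, -102.5]
force: [-9.8, -9.2, 5.9]
opening: 0.001
gripper_force: 6.6
```

```bash
python3 - <<'E'
from h import *
o=ctrl.get_obs(); print(o['clock'],o['tool_pos'],o['force'],o['moment'])
for cam in('scene','top'):
    im=ctrl.snapshot(cam); save('M'+cam,im); show(0,0,cam,[('lever_post',.127),('tally_pivot',.075)])
    c=ctrl.calibration(cam)
    a0=np.radians(-12.5); 
    for q in (0,.7,.85,.95):
        t=a0+q-.475; print(q,proj([.4405+.1*np.cos(t),.347+.1*np.sin(t),.127],c).round(1))
    # visible arm: brightness sampled along candidate arm lines at z=.081, r 30..85
    L=cv2.imread('pics/L'+cam+'.png').max(2).astype(int); M=im.max(2).astype(int)
    for q in (0,.2,.5,.7,.8,.9,.95,1.0,1.1):
        t=a0+q-.475; v=[proj([.4405+r*np.cos(t),.347+r*np.sin(t),.081],c).round().astype(int) for r in (.02,.035,.05,.065,.08,.095)]
        print(q,[M[tuple(p)] for p in v],[L[tuple(p)] for p in v])
E
```

```text
39.725 [0.53499981 0.35900286 0.09404355] [-9.79193867 -9.21390633  5.85145857] [-3.35217364  3.53421197  0.10724486]
scene lever_post [([135.4, 355.1], 0.69, [0.5449, 0.3758])]
scene tally_pivot [([266.7, 292.7], 0.64, [0.5897, -0.0772]), ([254.6, 306.6], 0.17, [0.6041, -0.027])]
0 [152.3 333. ]
0.7 [140.9 349.7]
0.85 [137.5 351.5]
0.95 [135.1 352.3]
0 [np.int64(128), np.int64(196), np.int64(170), np.int64(174), np.int64(168), np.int64(70)] [np.int64(54), np.int64(222), np.int64(184), np.int64(119), np.int64(108), np.int64(138)]
0.2 [np.int64(99), np.int64(179), np.int64(177), np.int64(176), np.int64(107), np.int64(129)] [np.int64(23), np.int64(163), np.int64(249), np.int64(165), np.int64(113), np.int64(76)]
0.5 [np.int64(116), np.int64(164), np.int64(176), np.int64(167), np.int64(72), np.int64(71)] [np.int64(24), np.int64(92), np.int64(242), np.int64(141), np.int64(113), np.int64(65)]
0.7 [np.int64(130), np.int64(129), np.int64(113), np.int64(80), np.int64(70), np.int64(75)] [np.int64(24), np.int64(28), np.int64(152), np.int64(167), np.int64(107), np.int64(121)]
0.8 [np.int64(184),
[... 1961 characters left out ...]
(138), np.int64(102), np.int64(92), np.int64(61), np.int64(57)] [np.int64(92), np.int64(107), np.int64(116), np.int64(131), np.int64(140), np.int64(120)]
0.95 [np.int64(179), np.int64(170), np.int64(111), np.int64(110), np.int64(39), np.int64(88)] [np.int64(92), np.int64(105), np.int64(115), np.int64(135), np.int64(139), np.int64(96)]
1.0 [np.int64(179), np.int64(123), np.int64(107), np.int64(99), np.int64(40), np.int64(50)] [np.int64(92), np.int64(107), np.int64(117), np.int64(137), np.int64(136), np.int64(118)]
1.1 [np.int64(178), np.int64(104), np.int64(120), np.int64(53), np.int64(40), np.int64(32)] [np.int64(95), np.int64(108), np.int64(121), np.int64(139), np.int64(131), np.int64(116)]
```

>>> {"method": "send_rows", "body": {"increments": [[[-0.001,-0.005,0,0],[-0.001,-0.005,0,0],[-0.001,-0.005,0,0],[-0.001,-0.005,0,0],[-0.05,-0.22,0,0],[-0.11,-0.5,0,0],[-0.16,-0.73,0,0],[-0.16,-0.73,0,0],[-0.16,-0.73,0.3,0],[-0.16,-0.73,0.6,0],[-0.16,-0.73,0.6,0],[-0.16,-0.73,0.6,0]]]}}

```text
clock: 41.52
tool_pos: [0.506, 0.2169, 0.2151]
orientation: [-179.9, 0.1, -102.5]
force: [-0.5, 0.3, -1.5]
opening: 0.0004
gripper_force: 0.0
```

>>> {"method": "send_rows", "body": {"increments": [[[0,-0.2,0,0],[-0.1,-0.5,0,0],[-0.2,-0.8,0,0],[-0.3,-1,0,0],[-0.3,-1,0,0],[-0.3,-1,0,0]]]}}

```text
clock: 42.28
tool_pos: [0.4459, 0.0161, 0.2142]
orientation: [180.0, -0.0, -102.5]
force: [1.2, -0.4, 0.3]
opening: 0.0005
gripper_force: 0.0
```

```bash
python3 - <<'E'
from h import *
o=ctrl.get_obs(); print(o['clock'],o['tool_pos'],o['force'])
for cam in('scene','top'):
    im=ctrl.snapshot(cam); save('Z'+cam,im); show(0,0,cam,[('lever_post',.127),('probe',.053),('probe_tip',.053),('can',0),('brush',.01),('magnet',.012),('tube',.02),('ring_a',.005)])
a=cv2.imread('pics/top.png')[185:255,135:205].astype(int); b=cv2.imread('pics/Ztop.png')[185:255,135:205].astype(int)
print('tally diff',(np.abs(a-b).max(2)>40).sum())
a=cv2.imread('pics/scene.png').astype(int)[120:170,290:350]; b=cv2.imread('pics/Zscene.png').astype(int)[120:170,290:350]
print((np.abs(a-b).max(2)>60).sum(), [int(cv2.imread('pics/Ztop.png')[r,c].max()) for r,c in((198,182),(200,182),(213,171),(218,167))])
E
```

```text
42.275 [0.44591433 0.01613152 0.2141996 ] [ 1.22365287 -0.43105717  0.30150688]
scene lever_post [([150.3, 338.6], 0.46, [0.5283, 0.2984])]
scene probe [([330.9, 213.1], 0.97, [0.5015, -0.3233]), ([308.4, 123.9], 0.81, [0.27, -0.393]), ([382.1, 134.3], 0.49, [0.4122, -0.5192])]
scene probe_tip [([368.2, 246.2], 0.81, [0.6228, -0.3568]), ([280.0, 166.3], 0.6, [0.3146, -0.2749]), ([332.5, 211.4], 0.18, [0.5002, -0.3288])]
scene can [([122.5, 352.9], 0.81, [0.4794, 0.5335])]
scene brush [([388.4, 264.4], 0.78, [0.6798, -0.368])]
scene magnet []
scene tube [([262.9, 208.3], 0.67, [0.3686, -0.1666]), ([258.0, 302.3], 0.4, [0.5881, -0.0179])]
scene ring_a [([332.8, 328.5], 0.79, [0.7506, -0.1644])]
top lever_post [([131.4, 249.0], 0.28, [0.71, 0.0962])]
top probe [([295.2, 411.6], 0.84, [0.2519, -0.3684]), ([207.2, 391.9], 0.79, [0.5041, -0.3168]), ([211.6, 392.4], 0.33, [0.4913, -0.318])]
top probe_tip [([167.5, 410.7], 0.97, [0.6212, -0.3737])]
top can [([215.9, 108.0], 0.74, [0.4799, 0.5289]), ([212.4, 394.5], 0.36, [0.4941, -0.3347])]
top brush [([157.8, 406.7], 0.77, [0.6585, -0.3723]), ([127.2, 335.6], 0.33, [0.7524, -0.1591])]
top magnet [([208.3, 396.9], 0.7, [0.5052, -0.3397]), ([180.4, 292.2], 0.51, [0.5883, -0.0276]), ([254.0, 229.8], 0.47, [0.3669, 0.157]), ([256.1, 339.4], 0.44, [0.3625, -0.1677])]
top tube [([258.4, 339.6], 0.82, [0.3556, -0.1674])]
top ring_a [([126.9, 336.6], 0.95, [0.7547, -0.1626]), ([130.1, 250.0], 0.85, [0.7443, 0.1015])]
tally diff 510
80 [67, 55, 201, 203]
```

```bash
python3 -c "
from plant import ctrl
print(ctrl.close_job())"
```

```text
the job is handed in; nothing more can be done
None
```

I traced the seam with the black probe at about 36–37° at 3 cm/s, laid the probe back on its rest, swung the tally lever to its stop, held it, and released it home; I handed the job in at about 42 s with no verdict returned, having used the lever arm and the upright's top edge as light pivots (a few newtons) to slope and re-level the probe.

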